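Unhang the round pail and stand it on the scale

ROBOT

A 6-joint arm with a two-finger parallel gripper is mounted at the origin on the work surface. World frame = base frame: x ahead of the robot, y to its left, z up, the work surface at z = 0. Lengths are in m, angles in rad, forces in N, time in s.
With the tool pointing down it reaches from about 0.35 to 0.725 m from the base axis. Payload 4.3 kg.
Tool frame: the origin (TCP) lies at the very end of the fingers, on their centre line; the grasp point (between the pads) lies tcp_to_grasp behind it (tcp_to_grasp is the distance from the TCP to the grasp point, in m); z points along the fingers, y is the direction in which the jaws open and shut (so a half turn about z gives the same grasp; the last joint's range is limited). The gripper opens to 85 mm and grips with 20 to 120 N. Pads are 22 mm wide; open, the fingers measure 114 mm over their backs; the gripper's body (76 mm by 85 mm) begins 54 mm behind the grasp point. The pads swing forward as they close: fully open they stand 13 mm farther back than shut.
Start: joints at [-1.397, 0.377, 0.081, 1.274, 0, 1.46], TCP at [0.161, -0.552, 0.231] pointing down, gripper open.
Joint ranges: [-2.72, 2.72], [-0.84, 1.66], [-1.02, 1.22], [-1.77, 2.12], [-1.37, 1.28], [-3.14, 3.14]. Speed limits (rad/s): [2.57, 2.57, 3.14, 3.14, 3.14, 3.14].

INTERFACE

Orientations are given as a unit quaternion [x, y, z, w].
In Python, from rig import read_state, read_camera, finish_job, tcp_to_grasp gives the robot as it stands.
- The arm moves only by the shell command python3 -m crank 'ROWS' [FORCE]. ROWS is JSON, a list that holds one entry, the list of rows, each a list of 7 numbers: the shift along the world's x, y, z in m, then the turn, a rotation vector about the world's x, y, z in rad, then the finger opening in m, from 0 to 0.0854. A call has 1 to 20 rows; each row shifts and turns the commanded pose from where the row before left it; what a row does not reach is not made up. A row lasts 1/10 s, in which the tool goes at most 50 mm and 8.59 degrees, less where a joint would pass 70% of its speed; a pose out of reach is approached as far as the arm can. A call is refused whole if a number of a shift passes 0.05 or a number of a turn 0.15, either way. A call with a gripper value outside its range is refused whole. The fingers move at their own pace and stop on an object; FORCE is the grip in N (left out, the last holds). Time passes only in rows, so rows that do not move let the fingers close. It gives the time, the measured TCP pose, the force and the opening at its end, in the units of the state.
- read_state(): the state, without advancing time (a new reading comes with each control period).
- read_camera(name): name is "scene" or "top" or "wrist"; returns a dict with "img" (400x640x3 uint8, blue, green, red), "fx", "fy", "cx", "cy" (pixels), "eye" and "orientation" of the camera in the world; the wrist camera has in their place "T_tool_cam" (4x4, takes a point from camera to tool coordinates, whose origin is the TCP and whose axes are the flange's). Camera axes: x right, y down, z forward; pixel columns grow to the right and rows downward; lengths in m; the calibration is good to about 2 mm. A picture is of the moment at which its call begins: read the wrist's pose just before it. There is no depth.
- finish_job(): hands the job in, once; it reports no verdict.
The state is a dict: "t": time; "qpos": joint angles; "joint_velocities": joint speeds; "joint_torque": joint torques, N m; "position": TCP position; "tool_rot": TCP orientation; "wrist_force": force on the tool from outside, world axes, zero at the start; "wrist_torque": the same for the moment, N m; "width": opening from 0.0 (shut) to 1.0 (fully open).
Only numpy, scipy, OpenCV 4.12 (cv2) and the standard library are available. Lean on these libraries where they do the work, as an engineer would, in place of code of your own. Each camera call takes 0.05 s, during which the arm holds its last target.

TASK

Lift the round chocolate pail by its handle straight up out of the forks of the swing cradle, without letting it swing over or jam against the cradle, and set it down gently, upright, wholly on the steel plate of the kitchen scale, then let go. Leave the square pail hanging where it is.

Things in the scene. Friction and masses are not known exactly. Their poses are not given: they have to be found in the camera images.
- round_pail: Round steel pail, 84 mm wide, 95 deep, 0.3-0.65 kg. Origin: centre of its rigid handle bar (grip here, pinching along x): flat-sided, 12 mm thick in x, 84 long in y, 16 high, with a 32 mm gap to the rim. z up; underside 135 mm below origin. Pins 10 mm thick reach 68 mm out along +y and -y, 60 mm below origin; it hangs loose on them, swinging about y, at rest in either bay, its axes along the cradle's.
- square_pail: Square steel pail, 84 x 84 mm, with the same depth, handle, pins and origin as the round one, hanging in the other bay of the cradle. It stays there.
- cradle: Fixed dark steel cradle, base 110 (x) x 300 (y) x 8 mm, with four Y-shaped forks in a row at y = -133, -17, 17, 133 mm. Each pail hangs between two of them (bay centres y = -75, 75), pins in open V notches 100 mm above the table, handle 160 mm above it. Fork tips are 118 mm high: a pail is free once lifted 30 mm. Origin: centre of the underside, z up.
- scale: Fixed low white kitchen scale with a square steel plate, 180 x 180 mm, its flat rigid top 45 mm above the table. Origin: on the table below the plate's centre; x, y along the plate's sides, z up. A blank dark display lies at its -x end, lower than the plate.
Things that resemble listed ones, but are neither listed nor needed, are in the scene too. What is shaped like the round_pail but blue or pink is not meant.

How it is judged:
By the outcome, as a careful person would: the job done as asked, in the order asked, and still so for the second after the job is handed in, with the robot touching nothing.
It also fails if it takes over 48 s, if anything falls off the work surface, if the arm or the gripper's body presses on something with over 40 N, if the wrist force passes 120 N, or if a joint passes its speed limit or range.

## Working session

There is one attempt and no reset: what is moved stays moved. The work goes in short steps, Python scripts to look and compute and a shell command to move; the robot and the scene stay as the last step left them, time stands still between calls to the robot, and variables do not carry over. Pictures are saved under pics/ and viewed, and the job is handed in when it is done.

```bash
ls; mkdir -p pics; python3 - <<'E'
from rig import *
import cv2
s=read_state();print(s,tcp_to_grasp)
for n in("scene","top","wrist"):
    c=read_camera(n);cv2.imwrite(f"pics/{n}0.png",c["img"]);print({k:v for k,v in c.items() if k!="img"})
E
```

```text
pics
{'t': 0.0, 'qpos': array([-1.39729357e+00,  3.78064270e-01,  7.96591193e-02,  1.27443123e+00,
        1.95193150e-05,  1.46052679e+00]), 'joint_velocities': array([ 0.00039772, -0.00175679, -0.00081077, -0.00139083, -0.00035248,
        0.00110174]), 'joint_torque': array([-1.92613297e-04, -4.63599086e+01,  2.69878453e+01,  2.04337650e-02,
       -4.54674591e-06, -8.46079526e-07]), 'position': array([ 0.16090291, -0.55134739,  0.23037308]), 'tool_rot': array([ 9.89950522e-01,  1.41410476e-01, -2.24895818e-05, -1.01982373e-03]), 'wrist_force': array([ 0.67818232, -0.5178321 ,  0.05888601]), 'wrist_torque': array([ 0.01747675, -0.0026555 , -0.05120423]), 'width': 1.0003865806872707} 0.0187
{'fx': 394.2279562762396, 'fy': 394.2279562762396, 'cx': 322.1775419451965, 'cy': 205.16844927438524, 'eye': array([1.19757383, 0.63736484, 0.91470318]), 'orientation': array([ 0.39056725,  0.83088318, -0.35476497, -0.17672629])}
{'fx': 487.1622135789205, 'fy': 487.1622135789205, 'cx': 324.7869925646823, 'cy': 202.92609546747295, 'eye': array([0.272082  , 0.10825443, 1.32986181]), 'orientation': array([-0.69119069,  0.71470848, -0.0756979 ,  0.07561113])}
{'fx': 333.29439523324083, 'fy': 333.29439523324083, 'cx': 323.87009256118154, 'cy': 201.50703280966815, 'T_tool_cam': array([[ 2.92728157e-05, -9.58459557e-01, -2.85228464e-01,
         7.28750008e-02],
       [ 9.99999585e-01, -2.31819581e-04,  8.81617821e-04,
         7.84202591e-04],
       [-9.11116569e-04, -2.85228371e-01,  9.58459152e-01,
        -1.42763102e-01],
       [ 0.00000000e+00,  0.00000000e+00,  0.00000000e+00,
         1.00000000e+00]])}
```

View pics/scene0.png

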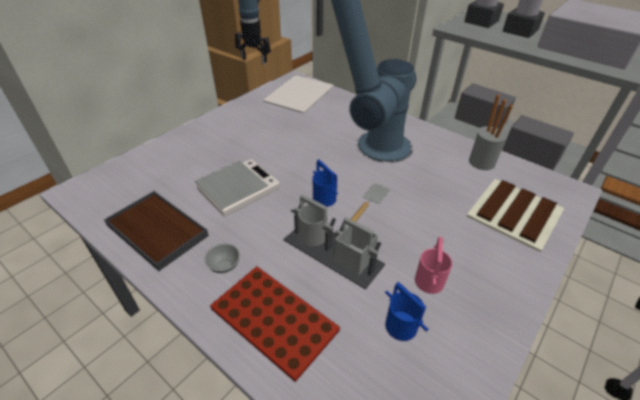

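View pics/top0.png

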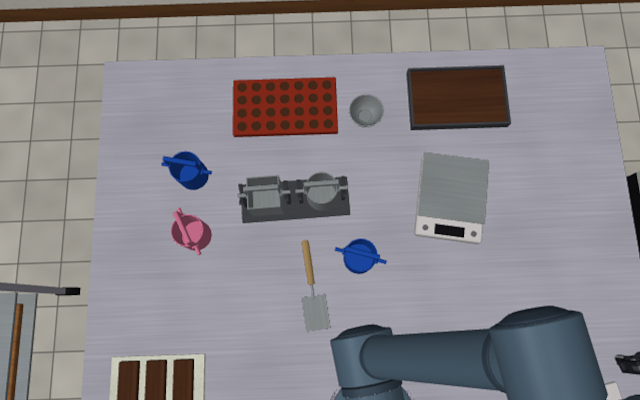

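View pics/wrist0.png

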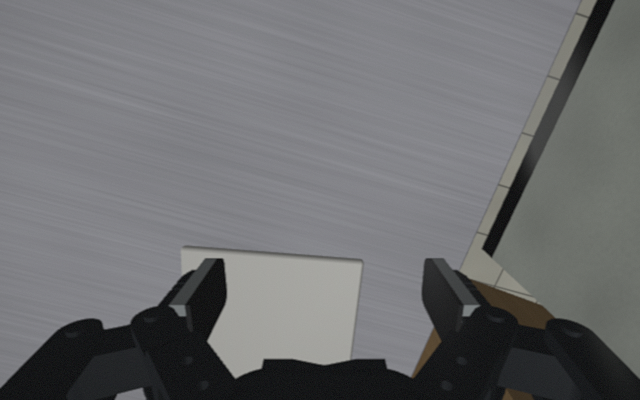

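Top view: the candidates for the target are the grey round pail in the cradle (322,190), the grey square pail (263,193), blue pails (187,170) and (361,256), the pink pail (190,232) and the grey bowl (367,110). I choose (322,190): it is round and steel, and it hangs in a bay. The scale is at (453,190), with its display at (449,231). I'll check with a close crop.

```bash
python3 - <<'E'
import cv2,numpy as np
a=cv2.imread("pics/top0.png")[150:245,225:365];b=cv2.imread("pics/scene0.png")[160:290,270:400]
cv2.imwrite("pics/c_top.png",cv2.resize(a,None,fx=5.5,fy=5.5,interpolation=cv2.INTER_CUBIC))
cv2.imwrite("pics/c_scene.png",cv2.resize(b,None,fx=4.5,fy=4.5,interpolation=cv2.INTER_CUBIC))
E
```

```text
(no output)
```

View pics/c_top.png

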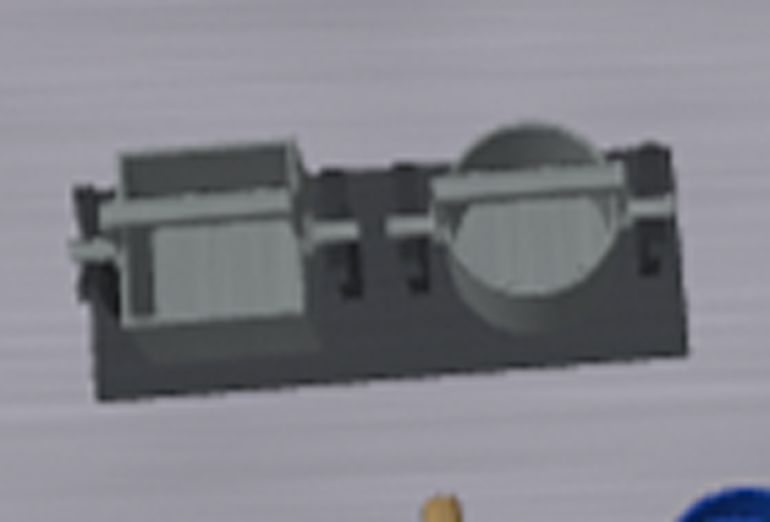

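View pics/c_scene.png

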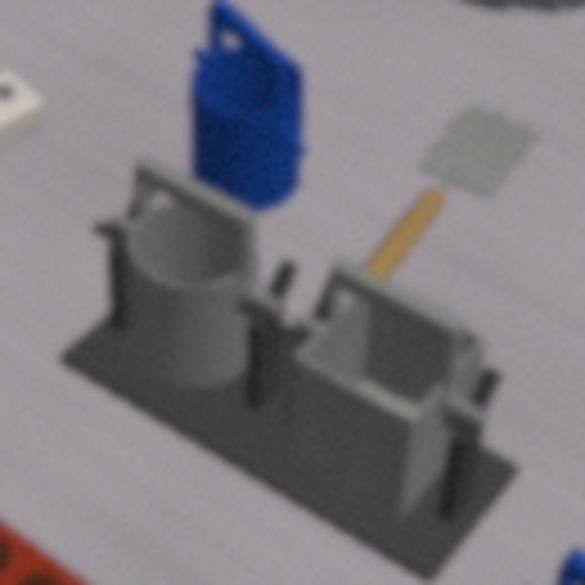

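The crops show the steel round pail in the bay on the right of the top view. Its bar runs from about (303.7,184) to (338.6,182), and in the scene view the bar centre is at about (314,202). Now measuring.

```bash
cat > h.py <<'E'
import numpy as np,cv2
from scipy.spatial.transform import Rotation as R
from rig import *
def cam(n):
    if n=="wrist": s=read_state()
    c=read_camera(n)
    if n=="wrist":
        T=np.eye(4);T[:3,:3]=R.from_quat(s["tool_rot"]).as_matrix();T[:3,3]=s["position"]
        T=T@c["T_tool_cam"];c["M"]=T[:3,:3];c["eye"]=T[:3,3]
    else: c["M"]=R.from_quat(c["orientation"]).as_matrix()
    return c
def ray(c,u,v): return c["M"]@np.array([(u-c["cx"])/c["fx"],(v-c["cy"])/c["fy"],1])
def pt(c,u,v,z):
    d=ray(c,u,v);return c["eye"]+d*(z-c["eye"][2])/d[2]
def proj(c,p):
    q=c["M"].T@(np.array(p)-c["eye"]);return c["fx"]*q[0]/q[2]+c["cx"],c["fy"]*q[1]/q[2]+c["cy"]
E
python3 - <<'E'
from h import *
c=cam("top");s=cam("scene")
t=lambda x,y:(225+x/5.5-.4,150+y/5.5-.4); u=lambda x,y:(270+x/4.5-.4,160+y/4.5-.4)
for p in[(433,187),(625,177)]:print("bar top",pt(c,*t(*p),.165).round(4))
for p in[(97,400),(688,353)]:print("base top",pt(c,*t(*p),.008).round(4))
for p in[(75,250),(355,230),(390,225),(672,207)]:print("pin top",pt(c,*t(*p),.105).round(4))
for p in[(137,160),(255,215)]:print("bar scene",pt(s,*u(*p),.168).round(4))
for p in[(62,355),(430,580),(518,468)]:print("base scene",pt(s,*u(*p),.008).round(4))
for n,cc,b in(("top",c,(400,145,505,250)),("scene",s,(185,150,290,220))):
    im=cc["img"][b[1]:b[3],b[0]:b[2]]
    cv2.imwrite(f"pics/sc_{n}.png",cv2.resize(im,None,fx=5.5,fy=5.5,interpolation=cv2.INTER_CUBIC))
E
```

```text
bar top [0.5763 0.1552 0.165 ]
bar top [0.578  0.0689 0.165 ]
base top [0.5129 0.3324 0.008 ]
base top [0.5269 0.0355 0.008 ]
pin top [0.5671 0.3265 0.105 ]
pin top [0.5723 0.1948 0.105 ]
pin top [0.5742 0.1783 0.105 ]
pin top [0.5784 0.0453 0.105 ]
bar scene [0.5846 0.0717 0.168 ]
bar scene [0.5757 0.16   0.168 ]
base scene [0.6355 0.0438 0.008 ]
base scene [0.625  0.3415 0.008 ]
base scene [0.5173 0.336  0.008 ]
```

View pics/sc_top.png

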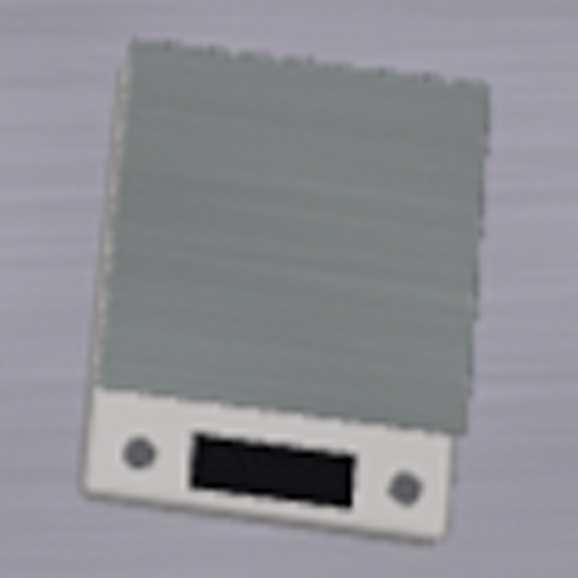

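View pics/sc_scene.png

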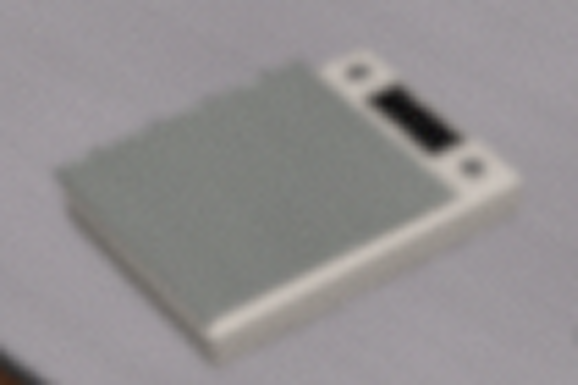

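```bash
python3 - <<'E'
from h import *
c=cam("top");s=cam("scene")
A=np.array([pt(c,400+x/5.5-.4,145+y/5.5-.4,.045) for x,y in[(133,40),(490,83),(465,435),(97,388)]])
B=np.array([pt(s,185+x/5.5-.4,150+y/5.5-.4,.045) for x,y in[(55,178),(205,335),(455,205),(305,60)]])
for M in(A,B):
  print(M.round(4));print(M.mean(0).round(4),[round(float(np.linalg.norm(M[i]-M[i-1])),4) for i in range(4)])
E
python3 -m crank '[[[0.0208,0.0332,0.0015,0,0,0.0664,0.0854],[0.0208,0.0332,0.0015,0,0,0.0664,0.0854],[0.0208,0.0332,0.0015,0,0,0.0664,0.0854],[0.0208,0.0332,0.0015,0,0,0.0664,0.0854],[0.0208,0.0332,0.0015,0,0,0.0664,0.0854],[0.0208,0.0332,0.0015,0,0,0.0664,0.0854],[0.0208,0.0332,0.0015,0,0,0.0664,0.0854],[0.0208,0.0332,0.0015,0,0,0.0664,0.0854],[0.0208,0.0332,0.0015,0,0,0.0664,0.0854],[0.0208,0.0332,0.0015,0,0,0.0664,0.0854],[0.0208,0.0332,0.0015,0,0,0.0664,0.0854],[0.0208,0.0332,0.0015,0,0,0.0664,0.0854],[0.0208,0.0332,0.0015,0,0,0.0664,0.0854],[0.0208,0.0332,0.0015,0,0,0.0664,0.0854],[0.0208,0.0332,0.0015,0,0,0.0664,0.0854],[0.0208,0.0332,0.0015,0,0,0.0664,0.0854],[0.0208,0.0332,0.0015,0,0,0.0664,0.0854],[0.0208,0.0332,0.0015,0,0,0.0664,0.0854],[0.0208,0.0332,0.0015,0,0,0.0664,0.0854],[0.0208,0.0332,0.0015,0,0,0.0664,0.0854]]]' 40
python3 -m crank '[[[0,0,0,0,0,0,0.0854],[0,0,0,0,0,0,0.0854],[0,0,0,0,0,0,0.0854]]]'
python3 - <<'E'
from h import *
c=cam("wrist");cv2.imwrite("pics/w1.png",c["img"]);s=read_state()
print(s["position"],R.from_quat(s["tool_rot"]).as_matrix().round(3),s["qpos"].round(3))
E
```

```text
[[ 0.6867 -0.1745  0.045 ]
 [ 0.6581 -0.3509  0.045 ]
 [ 0.4807 -0.3202  0.045 ]
 [ 0.5099 -0.1434  0.045 ]]
[ 0.5838 -0.2472  0.045 ] [0.1795, 0.1788, 0.1801, 0.1792]
[[ 0.6651 -0.3394  0.045 ]
 [ 0.6971 -0.1611  0.045 ]
 [ 0.5236 -0.1333  0.045 ]
 [ 0.4833 -0.3128  0.045 ]]
[ 0.5923 -0.2366  0.045 ] [0.1837, 0.1812, 0.1757, 0.184]
t: 2.35
position: [0.5777, 0.1135, 0.2614]
tool_rot: [0.691, 0.722, 0.0, 0.0]
wrist_force: [0.3, -0.7, 0.5]
width: 1.001
t: 2.65
position: [0.5765, 0.1112, 0.2613]
tool_rot: [0.693, 0.721, -0.0, -0.0]
wrist_force: [-0.3, -0.4, 0.2]
width: 1.004
[0.57645679 0.11095237 0.26144295] [[-0.039  0.999 -0.   ]
 [ 0.999  0.039 -0.   ]
 [-0.    -0.    -1.   ]] [ 0.082  0.399  0.191  1.363 -0.     1.614]
```

View pics/w1.png

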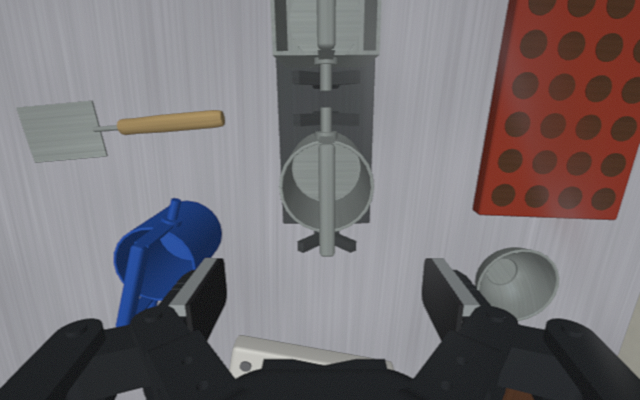

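The wrist view shows the round pail's bar running from about (327,137) to (327,255), nearly parallel to the image columns, with the blue pail to the left of the fingers. Measuring the bar from here.

```bash
python3 - <<'E'
from h import *
c=cam("wrist");im=c["img"]
cv2.imwrite("pics/w1c.png",cv2.resize(im[110:270,260:400],None,fx=3.6,fy=3.6,interpolation=cv2.INTER_CUBIC))
for p in[(327,137),(327.5,255),(327,196)]:print(pt(c,*p,.168).round(4))
p=read_state()["position"];print(proj(c,p),proj(c,[p[0],p[1],.168]))
g=cv2.cvtColor(im,cv2.COLOR_BGR2GRAY)
for v in(160,180,200,215,240):print(v,g[v,310:346])
E
```

```text
[0.5772 0.1594 0.168 ]
[0.5814 0.0691 0.168 ]
[0.579  0.1166 0.168 ]
(np.float64(322.7647218955921), np.float64(261.18310005489263)) (np.float64(323.2167806678126), np.float64(203.37055233919608))
160 [136 135 134 137 134 134 136 134 119 113 120 130 136 139 140 139 138 134
 134 133 134 127 122 109 104 120 132 134 133 133 132 133 132 132 134 133]
180 [138 138 137 139 138 138 139 135 123 114 118 126 135 139 138 139 137 134
 133 130 132 128 119 108 103 121 134 136 136 135 137 135 135 136 135 135]
200 [ 95  94  96  95  98 104 107 115 116 114 115 125 134 136 136 136 135 133
 131 130 132 128 120 110  97 104 109 107 105 103 103 103 104 103 102 102]
215 [ 95  98  97  98  98 101 101 102  96 100 114 124 133 135 136 138 135 133
 131 131 131 128 120 110  96  98 104 104 104 102 102 103 102 104 103 102]
240 [ 57  58  57  58  58  57  58  56  58  80 108 124 129 135 137 139 137 135
 131 129 131 127 119 109  87  68  64  67  65  65  64  63  64  63  61  62]
```

View pics/w1c.png

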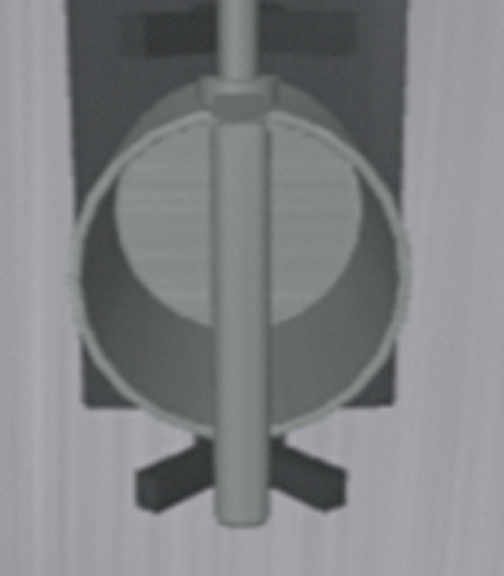

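```bash
python3 -m crank '[[[0.0015,0.0006,-0.01,0,0,0.003,0.0854],[0.0012,0.0005,-0.01,0,0,0.003,0.0854],[0,0,-0.01,0,0,0,0.0854],[0,0,-0.01,0,0,0,0.0854],[0,0,-0.01,0,0,0,0.0854],[0,0,-0.01,0,0,0,0.0854],[0,0,-0.01,0,0,0,0.0854],[0,0,0,0,0,0,0.0854],[0,0,0,0,0,0,0.0854],[0,0,0,0,0,0,0.0854]]]' 40
python3 - <<'E'
from h import *
c=cam("wrist");im=c["img"];cv2.imwrite("pics/w2.png",im);print(read_state()["position"].round(4))
g=cv2.cvtColor(im,cv2.COLOR_BGR2GRAY)
for z in(.152,.168):print(proj(c,[.579,.112,z]))
E
```

```text
t: 3.75
position: [0.5801, 0.1131, 0.1919]
tool_rot: [0.69, 0.724, 0.0, 0.0]
wrist_force: [0.1, 0.6, -0.1]
width: 0.999
[0.5802 0.1131 0.192 ]
(np.float64(320.89998650449263), np.float64(231.5003348392176))
(np.float64(320.67638486944725), np.float64(242.49186810904027))
```

View pics/w2.png

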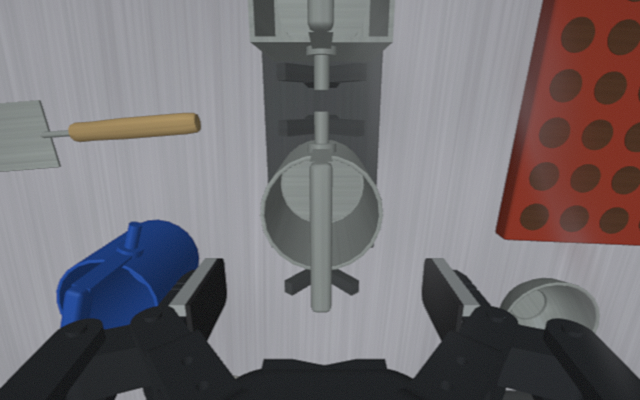

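The bar is centred at column 321, within 1 mm of prediction. Descending the rest and closing.

```bash
python3 -m crank '[[[-0.001,0,-0.008,0,0,0,0.0854],[0,0,-0.008,0,0,0,0.0854],[0,0,-0.008,0,0,0,0.0854],[0,0,-0.008,0,0,0,0.0854],[0,0,-0.008,0,0,0,0.0854],[0,0,-0.006,0,0,0,0.0854],[0,0,-0.005,0,0,0,0.0854],[0,0,0,0,0,0,0.0854],[0,0,0,0,0,0,0.0854]]]' 40
python3 - <<'E'
from h import *
c=cam("wrist");cv2.imwrite("pics/w3.png",c["img"])
E
python3 -m crank '[[[0,0,0,0,0,0,0.05],[0,0,0,0,0,0,0.04],[0,0,0,0,0,0,0.03],[0,0,0,0,0,0,0.03],[0,0,0,0,0,0,0.025],[0,0,0,0,0,0,0.02],[0,0,0,0,0,0,0.018],[0,0,0,0,0,0,0.016]]]' 40
python3 -m crank '[[[0,0,0,0,0,0,0.012],[0,0,0,0,0,0,0.008],[0,0,0,0,0,0,0.004],[0,0,0,0,0,0,0],[0,0,0,0,0,0,0],[0,0,0,0,0,0,0],[0,0,0,0,0,0,0]]]' 60
python3 - <<'E'
from h import *
c=cam("wrist");cv2.imwrite("pics/w4.png",c["img"])
E
```

```text
t: 4.7
position: [0.5788, 0.1131, 0.1404]
tool_rot: [0.69, 0.724, 0.0, 0.0]
wrist_force: [-0.1, 0.6, 0.0]
width: 0.999
t: 5.55
position: [0.5787, 0.1131, 0.1403]
tool_rot: [0.69, 0.724, 0.0, 0.0]
wrist_force: [0.3, -0.3, 0.1]
width: 0.184
t: 6.25
position: [0.5786, 0.1131, 0.1404]
tool_rot: [0.69, 0.724, 0.0, 0.0]
wrist_force: [-1.1, -0.4, 2.2]
width: 0.129
```

View pics/w4.png

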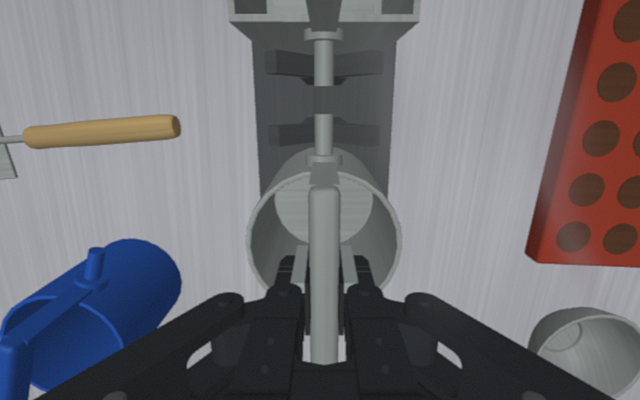

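The fingers hold the bar (about 11 mm opening). Lifting slowly straight up.

```bash
python3 -m crank '[[[0,0,0.003,0,0,0,0],[0,0,0.003,0,0,0,0],[0,0,0.004,0,0,0,0],[0,0,0.004,0,0,0,0],[0,0,0.004,0,0,0,0],[0,0,0,0,0,0,0],[0,0,0,0,0,0,0]]]' 80
python3 -m crank '[[[0,0,0.005,0,0,0,0],[0,0,0.006,0,0,0,0],[0,0,0.007,0,0,0,0],[0,0,0.008,0,0,0,0],[0,0,0.01,0,0,0,0],[0,0,0.01,0,0,0,0],[0,0,0.01,0,0,0,0],[0,0,0.01,0,0,0,0],[0,0,0.01,0,0,0,0],[0,0,0.01,0,0,0,0],[0,0,0.01,0,0,0,0],[0,0,0.01,0,0,0,0],[0,0,0.006,0,0,0,0],[0,0,0,0,0,0,0],[0,0,0,0,0,0,0]]]'
python3 - <<'E'
from h import *
for n in("wrist","scene","top"):
    c=cam(n);cv2.imwrite(f"pics/{n}5.png",c["img"])
E
```

```text
t: 7.0
position: [0.5789, 0.1131, 0.1585]
tool_rot: [0.69, 0.724, 0.0, 0.0]
wrist_force: [0.3, -0.7, -4.9]
width: 0.121
t: 8.5
position: [0.5787, 0.1131, 0.2702]
tool_rot: [0.69, 0.724, -0.0, -0.0]
wrist_force: [0.3, -0.3, -5.4]
width: 0.122
```

View pics/wrist5.png

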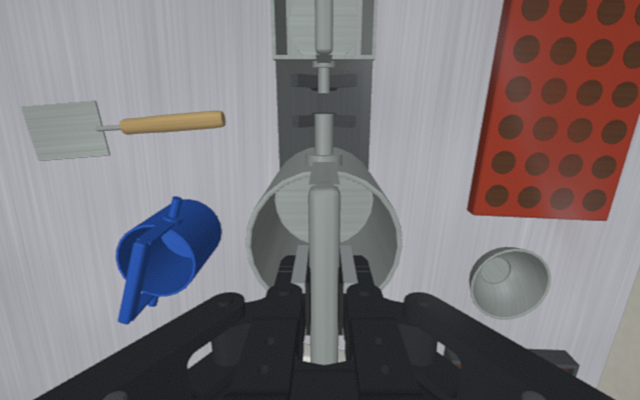

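View pics/scene5.png

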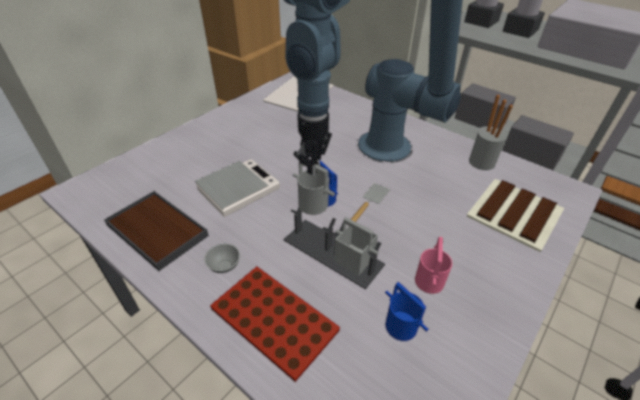

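The pail hangs upright in the fingers (scene 314,188), clear of the forks, and the square pail stayed at (355,245). Carrying it to over the scale and turning to align with the plate.

```bash
python3 -m crank '[[[0,-0.006,0,0,0,-0.01,0],[0,-0.012,0,0,0,-0.01,0],[0.0005,-0.02,0,0,0,-0.01,0],[0.0005,-0.02,0,0,0,-0.01,0],[0.0005,-0.02,0,0,0,-0.01,0],[0.0005,-0.02,0,0,0,-0.01,0],[0.0005,-0.02,0,0,0,-0.01,0],[0.0005,-0.02,0,0,0,-0.01,0],[0.0005,-0.02,0,0,0,-0.01,0],[0.0005,-0.02,0,0,0,-0.01,0],[0.0005,-0.02,0,0,0,-0.01,0],[0.0005,-0.02,0,0,0,-0.01,0],[0.0005,-0.02,0,0,0,-0.01,0],[0.0005,-0.02,0,0,0,-0.01,0],[0.0005,-0.02,0,0,0,-0.01,0],[0.0005,-0.02,0,0,0,-0.01,0],[0.0005,-0.02,0,0,0,-0.01,0],[0.0005,-0.02,0,0,0,-0.01,0],[0,-0.012,0,0,0,-0.01,0],[0,-0.006,0,0,0,-0.01,0]]]'
python3 -m crank '[[[0,0,-0.01,0,0,0,0],[0,0,-0.012,0,0,0,0],[0,0,-0.012,0,0,0,0],[0,0,-0.012,0,0,0,0],[0,0,-0.01,0,0,0,0],[0,0,0,0,0,0,0],[0,0,0,0,0,0,0],[0,0,0,0,0,0,0]]]'
python3 - <<'E'
from h import *
for n in("wrist","scene","top"):
    c=cam(n);cv2.imwrite(f"pics/{n}6.png",c["img"])
    if n=="scene":cv2.imwrite("pics/scene6c.png",cv2.resize(c["img"][90:230,160:320],None,fx=4.3,fy=4.3,interpolation=cv2.INTER_CUBIC))
E
```

```text
t: 10.65
position: [0.5866, -0.2446, 0.2701]
tool_rot: [0.76, 0.65, -0.0, -0.0]
wrist_force: [0.1, 0.7, -5.3]
width: 0.126
t: 11.45
position: [0.5872, -0.2429, 0.2151]
tool_rot: [0.759, 0.651, 0.0, 0.001]
wrist_force: [0.1, -0.3, -5.6]
width: 0.125
```

View pics/wrist6.png

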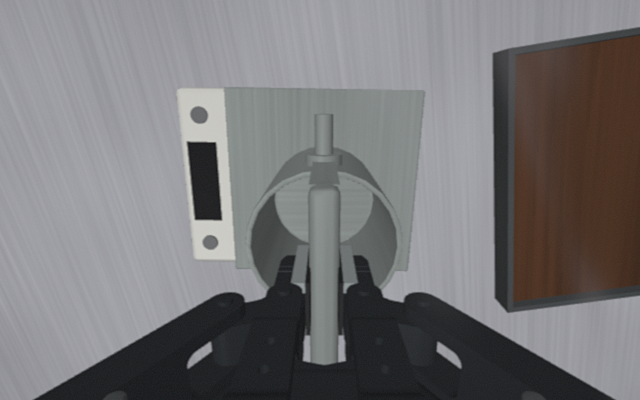

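View pics/scene6c.png

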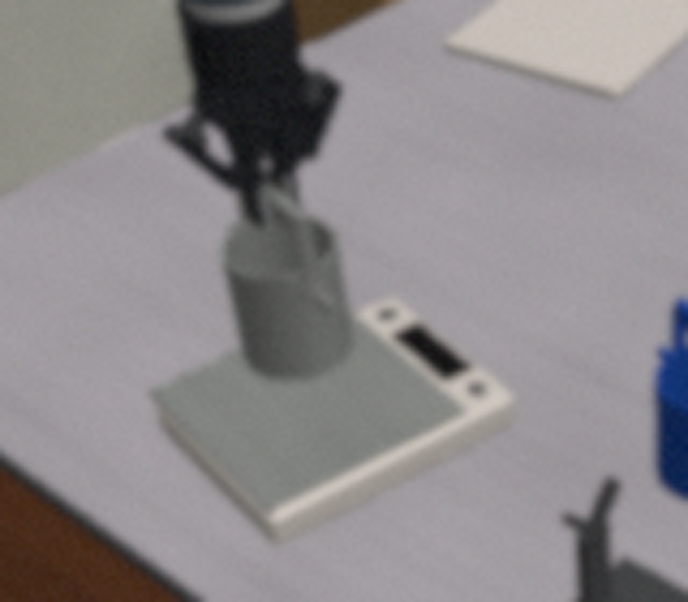

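View pics/top6.png

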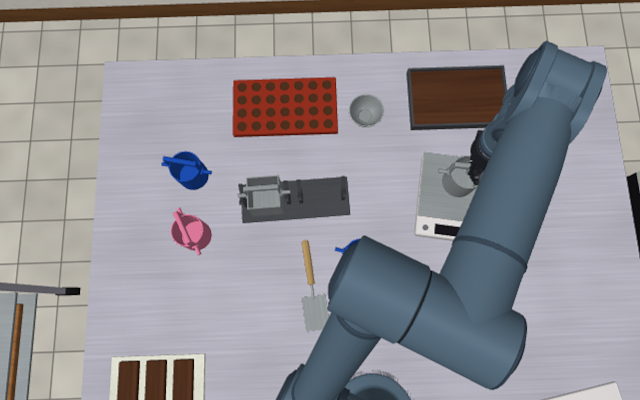

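```bash
python3 - <<'E'
from h import *
c=cam("wrist")
P=[pt(c,*p,.045) for p in[(225,88),(424,92),(407,270)]]
print(np.array(P).round(4),((P[0]+P[2])/2).round(4),np.linalg.norm(P[0]-P[1]),np.linalg.norm(P[1]-P[2]),read_state()["position"])
E
python3 -m crank '[[[0,0,-0.008,0,0,0,0],[0,0,-0.008,0,0,0,0],[0,0,-0.008,0,0,0,0],[0,0,-0.008,0,0,0,0],[0,0,-0.006,0,0,0,0],[0,0,-0.004,0,0,0,0],[0,0,-0.003,0,0,0,0],[0,0,0,0,0,0,0],[0,0,0,0,0,0,0]]]'
```

```text
[[ 0.5141 -0.147   0.045 ]
 [ 0.6887 -0.1773  0.045 ]
 [ 0.6593 -0.3515  0.045 ]] [ 0.5867 -0.2493  0.045 ] 0.1772654566000839 0.17665942049553454 [ 0.5870804  -0.24313187  0.21498858]
t: 12.55
position: [0.5868, -0.243, 0.1696]
tool_rot: [0.759, 0.651, 0.0, 0.0]
wrist_force: [0.6, -1.0, -5.1]
width: 0.13
```

```bash
python3 -m crank '[[[0,-0.002,-0.001,0,0,0,0],[0,-0.002,-0.001,0,0,0,0],[0,-0.001,-0.001,0,0,0,0],[0,0,-0.001,0,0,0,0],[0,0,-0.001,0,0,0,0],[0,0,-0.001,0,0,0,0],[0,0,0,0,0,0,0],[0,0,0,0,0,0,0]]]'
python3 -m crank '[[[0,0,-0.001,0,0,0,0],[0,0,0,0,0,0,0]]]'
python3 -m crank '[[[0,0,-0.001,0,0,0,0],[0,0,0,0,0,0,0]]]'
```

```text
t: 13.35
position: [0.5867, -0.2478, 0.1633]
tool_rot: [0.759, 0.651, 0.0, -0.0]
wrist_force: [1.0, 1.1, -6.0]
width: 0.126
t: 13.55
position: [0.5867, -0.2479, 0.1622]
tool_rot: [0.759, 0.651, 0.0, -0.0]
wrist_force: [-1.3, -0.3, -4.7]
width: 0.126
t: 13.75
position: [0.5866, -0.2479, 0.1612]
tool_rot: [0.759, 0.651, -0.0, -0.0]
wrist_force: [-0.2, -0.6, -5.5]
width: 0.124
```

```bash
python3 -m crank '[[[0,0,-0.0007,0,0,0,0],[0,0,0,0,0,0,0]]]'
python3 -m crank '[[[0,0,-0.0006,0,0,0,0],[0,0,0,0,0,0,0]]]'
```

```text
t: 13.95
position: [0.5868, -0.248, 0.1608]
tool_rot: [0.759, 0.651, 0.0, 0.0]
wrist_force: [0.6, 0.4, -3.9]
width: 0.127
t: 14.15
position: [0.5868, -0.248, 0.1608]
tool_rot: [0.759, 0.651, 0.0, 0.0]
wrist_force: [-1.8, 0.2, 0.1]
width: 0.124
```

The pail is down: the measured load went from -5.5 N to about 0. Opening gradually.

```bash
python3 -m crank '[[[0,0,-0.0004,0,0,0,0],[0,0,0,0,0,0,0],[0,0,0,0,0,0,0.011],[0,0,0,0,0,0,0.014],[0,0,0,0,0,0,0.018],[0,0,0,0,0,0,0.024],[0,0,0,0,0,0,0.03],[0,0,0,0,0,0,0.04],[0,0,0,0,0,0,0.05],[0,0,0,0,0,0,0.06],[0,0,0,0,0,0,0.06]]]' 20
python3 - <<'E'
from h import *
for n in("wrist","scene"):
    c=cam(n);cv2.imwrite(f"pics/{n}7.png",c["img"] if n=="wrist" else cv2.resize(c["img"][90:230,160:320],None,fx=4.3,fy=4.3,interpolation=cv2.INTER_CUBIC))
E
```

```text
t: 15.25
position: [0.5867, -0.2479, 0.1596]
tool_rot: [0.759, 0.651, 0.0, 0.0]
wrist_force: [-0.5, -0.3, -0.2]
width: 0.699
```

View pics/wrist7.png

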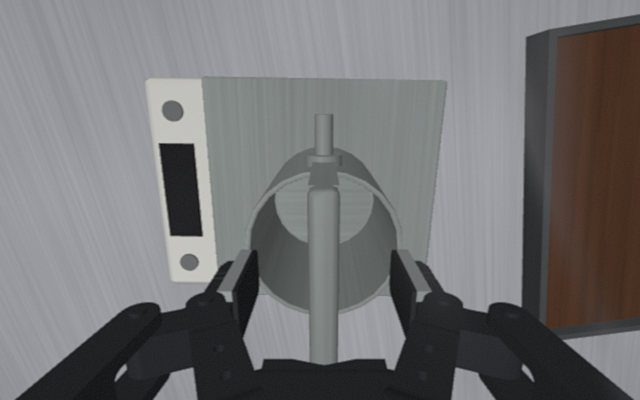

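View pics/scene7.png

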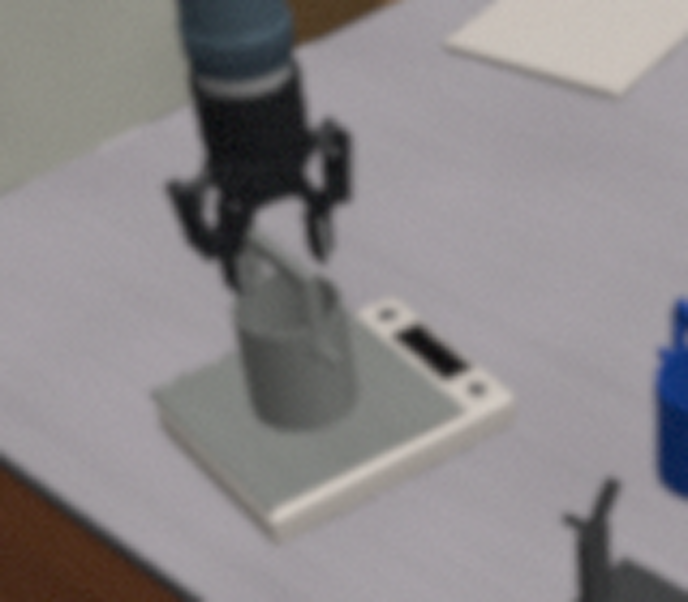

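The pail stands upright in the middle of the plate (wrist view ~324,235), and both pads are clear of the bar. Retreating straight up.

```bash
python3 -m crank '[[[0,0,0.004,0,0,0,0.07],[0,0,0.008,0,0,0,0.07],[0,0,0.012,0,0,0,0.07],[0,0,0.016,0,0,0,0.07],[0,0,0.016,0,0,0,0.07],[0,0,0.016,0,0,0,0.07],[0,0,0.016,0,0,0,0.07],[0,0,0.016,0,0,0,0.07],[0,0,0.01,0,0,0,0.07],[0,0,0,0,0,0,0.07],[0,0,0,0,0,0,0.07],[0,0,0,0,0,0,0.07]]]'
python3 - <<'E'
from h import *
for n in("wrist","scene"):
    c=cam(n);cv2.imwrite(f"pics/{n}8.png",c["img"])
E
```

```text
t: 16.55
position: [0.5863, -0.2477, 0.2727]
tool_rot: [0.759, 0.651, -0.0, -0.001]
wrist_force: [-0.4, 0.2, 0.2]
width: 0.819
```

View pics/wrist8.png

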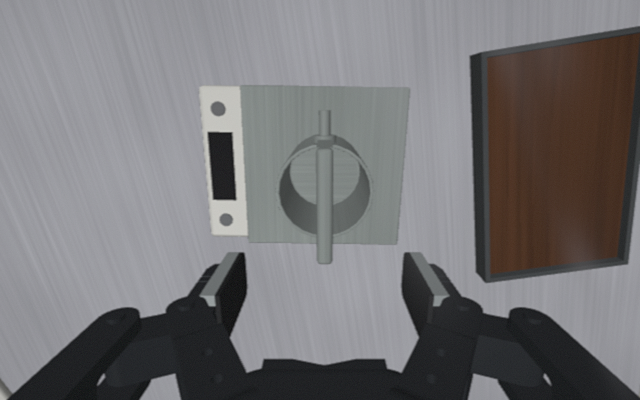

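View pics/scene8.png

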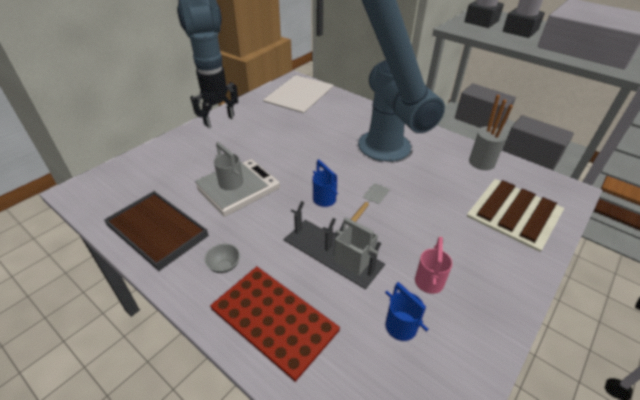

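The pail stands upright on the plate (scene 229,172; wrist 324,190). The square pail still hangs at (355,245), and the gripper is clear.

```bash
python3 -c "
from rig import *
finish_job();s=read_state();print(s['t'],s['wrist_force'])"
```

```text
the job is handed in; nothing more can be done
the job is handed in; nothing more can be done
```

The round steel pail is standing upright on the scale's plate and released, and I handed the job in at about 16.6 s of the 48 s. I gripped it by its handle bar, lifted it about 130 mm straight up out of the forks and carried it over the scale. I lowered it in steps of about 1 mm or less until the load on the wrist fell from about 5.5 N to about 0, then opened the fingers and backed straight up.

- **Pail:** the last wrist and scene views show it upright near the middle of the plate.
- **Everything else:** the square pail still hangs in its bay, nothing else appears to have moved, and the gripper is well clear with no wrist force.
- **Disagreements:** the scene camera put the scale's centre about 1 cm away from where the top and wrist cameras did. I used the top and wrist values, which leave roughly 45 mm of plate around the pail. A state reading I tried after handing in was refused, so there is no reading from after that point.

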